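# Close the tote's lid, then tip its pebbles into the corner and hold

## Task

Lower the wooden tote's hinged lid fully closed over the hose fittings while the tote stands on the shelf. Then pick the tote up by its handle, clear of everything, and tilt it until all four pebbles have slid together into the open bay's outer corner (robot end) on the side where the clay saucer stands, that corner being lowest; finish while still holding the tote up and tilted like that, lid shut, so I can pick the pebbles into the saucer. Leave everything else where it is.

Things in the scene. Friction and masses are not known exactly. Their poses are not given: they have to be found in the camera images.
- tote: loose wooden tote, 200 (x) x 160 (y) x 60 mm high, walls and floor 5 mm, 0.55 kg (x 0.8 to 1.25) plus contents; origin at the centre of its underside, z up, stands on the shelf. A divider at x = 0 makes two bays: the open one at -x (end towards the robot, yaw within 0.45) holds four pebbles; the far one (+x) holds two brass hose fittings, 30 mm tall, and has the hinged lid
- handle (a point): centre of the tote's handle bar, 105 mm above the tote's underside, over the divider; the flat-sided bar is 18 mm thick (tote x), 20 mm tall, 150 mm long (tote y), on two 12 mm posts at y = +-66 mm; 35 mm of free height between bar and rim. Axes as the tote's
- tote_lid (a joint): angle of the tote's lid, a flat wooden plate 88 mm long, 160 mm wide (tote y), 6 mm thick, no knob. 0 = closed flat on the far bay, grows as it opens, 1.57 = upright; starts 1.6 to 1.85, leaning out away from the robot; stops at 0 and 1.9. Stiff hinge (0.07 Nm friction): the lid stays where it is left and must be pushed all the way down
- lid_hinge (a point): middle of the lid's hinge line, which runs along tote y on the rim of the tote's far end: 99 mm along tote +x from its centre, 60.5 mm above its underside. Axes as the tote's. The lid plate reaches from here 88 mm towards the handle when closed and its upper face is then 6 mm higher
- lid_edge (a point): middle of the lid's free edge, 88 mm from the hinge, mid-thickness; moves with the lid
- left_corner (a point): inner floor corner of the open bay at tote (-95, +75, 5) mm: the robot's left, nearest the robot. Axes as the tote's
- right_corner (a point): inner floor corner of the open bay at tote (-95, -75, 5) mm: the robot's right, nearest the robot. Axes as the tote's
- saucer: unglazed clay saucer, 150 mm across, 25 mm high, stands either to the left (y > 0, about +0.35 m) or to the right (y < 0) of the tote; origin at the centre of its underside. Stays where it is. (Shelf surface z = 0; concrete troughs with plants, 250 mm high, stand along the sides at |y| above 0.58)
- jar: glass jar with aluminium screw lid, 80 mm across, 120 mm high; stands on the other side of the tote from the saucer; origin at its underside. Leave alone
- hide_box: tan plastic hide box, 156 x 116 x 76 mm, near the robot on its right; origin at its underside. Leave alone
- trowel: steel trowel with a wooden handle lying beyond the tote, 330 mm long, 28 mm high; origin under the joint of neck and blade. Leave alone
- pot: small clay pot, 90 mm across, 80 mm high, near the robot on its left; origin at its underside. Leave alone
- dibber: T-handled wooden dibber, 200 mm long, 26 mm high, lying at the far left; origin under its middle. Leave alone
- pebble0: one of four alike smooth flat stone pebbles, 24 mm across, 14 mm thick, 14 g, loose in the tote's open bay; slides on the tote's floor once it slopes more than about 14 degrees (up to 17); along a second wall it needs more. Origin at the centre of its underside
- pebble1: one of four alike smooth flat stone pebbles, 24 mm across, 14 mm thick, 14 g, loose in the tote's open bay; slides on the tote's floor once it slopes more than about 14 degrees (up to 17); along a second wall it needs more. Origin at the centre of its underside
- pebble2: one of four alike smooth flat stone pebbles, 24 mm across, 14 mm thick, 14 g, loose in the tote's open bay; slides on the tote's floor once it slopes more than about 14 degrees (up to 17); along a second wall it needs more. Origin at the centre of its underside
- pebble3: one of four alike smooth flat stone pebbles, 24 mm across, 14 mm thick, 14 g, loose in the tote's open bay; slides on the tote's floor once it slopes more than about 14 degrees (up to 17); along a second wall it needs more. Origin at the centre of its underside
Not all that is in view belongs to the job. Of the things that look like the saucer, the largest one is meant.

How it is judged:
On the way:
1. the lid is fully closed while the tote stands level on the shelf (value of joint tote_lid below 0.08 rad and angle between tote's own z axis and vertical below 0.06 rad and height (world z) of tote below 0.01 m), for 0.2 s.
At the end, for the whole second after the job is handed in: Fingers hold the tote still, clear of shelf and other things, the saucer-side corner of the open bay over 20 mm up; tilted 15 to 63 deg, at least 6 deg down towards both walls of that corner; lid shut within 0.12 rad; all four pebbles at rest, origins within 90 mm of that corner (value of joint tote_lid below 0.12 rad and angle between tote's own z axis and vertical between 0.26 and 1.1 rad and angle between tote's own x axis and vertical below 1.47 rad and contact force between the fingers and tote above 2 N and linear speed of each of tote, pebble0, pebble1, pebble2, pebble3 below 0.03 m/s and contact force between tote and saucer below 0.3 N and contact force between tote and jar below 0.3 N and contact force between tote and hide_box below 0.3 N and contact force between tote and trowel below 0.3 N and contact force between tote and pot below 0.3 N and contact force between tote and dibber below 0.3 N and ((world y of saucer above 0 m and height (world z) of left_corner above 0.02 m and angle between tote's own y axis and vertical above 1.67 rad and distance between each of pebble0, pebble1, pebble2, pebble3 and left_corner below 0.09 m) or (world y of saucer below 0 m and height (world z) of right_corner above 0.02 m and angle between tote's own y axis and vertical below 1.47 rad and distance between each of pebble0, pebble1, pebble2, pebble3 and right_corner below 0.09 m))); the arm keeps its last pose, push and grip.
It fails at once if the saucer, jar, hide box, trowel, pot or dibber is pushed more than 25 mm out of place (distance of any of saucer, jar, hide_box, trowel, pot, dibber from where it was at the start of the episode above 0.025 m).
It also fails if it takes over 56 s, if anything falls off the work surface, if the arm or the gripper's body presses on something with over 40 N, if the wrist force passes 120 N, or if a joint passes its speed limit or range.

## Robot

A 6-joint arm with a two-finger parallel gripper is mounted at the origin on the work surface. World frame = base frame: x ahead of the robot, y to its left, z up, the work surface at z = 0. Lengths are in m, angles in rad, forces in N, time in s.
With the tool pointing down it reaches from about 0.225 to 0.875 m from the base axis. Payload 3.4 kg.
Tool frame: the origin (TCP) lies on the centre line of the jaws, within the pads' length; the fingertips stand 17 mm ahead of it and the grasp point (between the pads) lies 2 mm behind it; z points along the fingers, y is the line along which they close (so a half turn about z gives the same grasp; the last joint's range is limited). The gripper opens to 85 mm and grips with 20 to 120 N. Pads are 22 mm wide; open, the fingers measure 114 mm over their backs; the gripper's body (76 mm by 85 mm) begins 54 mm behind the grasp point. The pads swing forward as they close: fully open they stand 13 mm farther back than shut.
Start: joints at [-1.271, 0.276, 1.505, -0, 1.361, -0.121], TCP at [0.235, -0.525, 0.221] pointing down, gripper open.
Joint ranges: [-2.89, 2.89], [-0.75, 2.08], [0.22, 2.7], [-1.18, 4.32], [0.11, 2.71], [-2.7, 2.7]. Speed limits (rad/s): [2.57, 2.57, 3.14, 3.14, 3.14, 3.14].

## Interface

Orientations are given as a unit quaternion [w, x, y, z].
In Python, from rig import manip gives the robot as it stands.
- The arm moves only by the tool move_arm, never from a script. Its argument "steps" is one flat list of numbers, 7 for each row, row after row: the turn, a rotation vector about the world's x, y, z normalised to -1 to 1, where 1 is 360 degrees, then the shift along the world's x, y, z normalised to -1 to 1, where 1 is 1 m, then the opening, from -1 (shut) to 1 (fully open). A call has exactly 10 rows; each row is the pose to reach, as a shift and turn from the pose commanded when the call began, turning the shorter way round; what a row does not reach only later rows make up. A row lasts 1/10 s, in which the tool goes at most 50 mm and 8.59 degrees, less where a joint would pass 70% of its speed; a pose out of reach is approached as far as the arm can. A call with a number of a shift or a turn outside -1 to 1 is refused whole. A call with a gripper value outside its range is refused whole. The fingers move at their own pace and stop on an object; "squeeze" is the grip in N (left out, the last holds). Time passes only in rows, so rows that repeat a pose let the fingers close, or fill a call up. It gives the time, the measured TCP pose, the force, the opening and the grip force at its end, in the units of the state.
- manip.get_state(): the state, without advancing time (a new reading comes with each control period).
- manip.get_image(name): name is "side" or "top" or "wrist"; returns a dict with "pixels" (384x512x3 uint8, blue, green, red), "fx", "fy", "cx", "cy" (pixels), "R" (3x3) and "t" (3): a world point X has camera coordinates R X + t. Camera axes: x right, y down, z forward; pixel columns grow to the right and rows downward; lengths in m; the calibration is good to about 2 mm. The wrist camera is an equidistant fisheye: a pixel r from the principal point sees the ray r / f radians off the axis. A picture is of the moment at which its call begins. There is no depth.
- manip.sign_off(): hands the job in; it is judged then, once.
The state is a dict: "clock": time; "qpos": joint angles; "qd": joint speeds; "effort": joint torques, N m; "position": TCP position; "ee_rot": TCP orientation; "contact_force": force on the tool from outside, world axes, zero at the start; "moment": the same for the moment, N m; "width": finger opening in m; "gripper_force": force on a finger pad.
Only numpy, scipy, OpenCV 4.12 (cv2) and the standard library are available. Lean on these libraries where they do the work, as an engineer would, in place of code of your own. Each camera call takes 0.05 s, during which the arm holds its last target. There are 200 camera calls.

## Working session

There is one attempt and no reset: what is moved stays moved. The work goes in short steps, Python scripts to look and compute and a tool call to move; the robot and the scene stay as the last step left them, time stands still between calls to the robot, and variables do not carry over. Pictures are saved under pics/ and viewed, at most 10 in all, crops included, and the job is handed in when it is done.

Besides the shell and the picture viewer there is one more tool, called after "Call:" as name(argument=value, ...) on one line, values as JSON. move_arm: Moves the arm, as the interface text tells. Scaled input: -1 to 1 covers 1 m each way for a shift and 360 degrees each way for a turn. Its arguments: {"type":"object","properties":{"steps":{"type":"array"},"squeeze":{"type":"number"}},"required":["steps"]}

```bash
mkdir -p pics; ls; cat > h.py <<'E'
import numpy as np,cv2
from rig import manip
def snap(n,f):
    im=manip.get_image(n); cv2.imwrite(f'pics/{f}.png',im['pixels'])
    np.savez(f'pics/{f}.npz',**{k:im[k] for k in('fx','fy','cx','cy','R','t')}); return im
def load(f): return np.load(f'pics/{f}.npz')
def ray(c,u,v,fish=False):
    x,y=(u-c['cx'])/c['fx'],(v-c['cy'])/c['fy']
    if fish:
        r=np.hypot(x,y); d=np.array([np.sin(r)*x/r,np.sin(r)*y/r,np.cos(r)])
    else: d=np.array([x,y,1.])
    R=c['R']; return -R.T@c['t'],R.T@d
def at(c,u,v,z,fish=False):
    o,d=ray(c,u,v,fish); return o+d*(z-o[2])/d[2]
def proj(c,X,fish=False):
    p=c['R']@np.array(X)+c['t']
    if fish:
        r=np.hypot(p[0],p[1]);t=np.arctan2(r,p[2]);p=np.array([p[0]/r*t,p[1]/r*t,1])
    return np.array([c['fx']*p[0]/p[2]+c['cx'],c['fy']*p[1]/p[2]+c['cy']])
E
python3 - <<'E'
from h import *
a=snap('top','top0');b=snap('side','side0')
for c in(a,b):print(c['fx'],c['R'],c['t'])
cv2.imwrite('pics/both.png',cv2.resize(np.vstack([a['pixels'],b['pixels']]),None,fx=.78,fy=.78))
print(manip.get_state())
E
```

```text
pics
373.5616524870715 [[-1.84664785e-02 -9.99829359e-01 -4.91683932e-04]
 [-9.95974314e-01  1.84384162e-02 -8.77222391e-02]
 [ 8.77163360e-02 -1.13021627e-03 -9.96144852e-01]] [0.04193413 0.55147669 1.10822067]
420.6096279169451 [[-0.81613752 -0.57742337  0.02240101]
 [-0.31376     0.41025244 -0.85629878]
 [ 0.48525686 -0.7058861  -0.51599477]] [0.48810006 0.22938911 1.31261351]
{'clock': 0.1, 'qpos': array([-1.27099346e+00,  2.76537294e-01,  1.50598785e+00,  7.72966536e-06,
        1.36072185e+00, -1.20957659e-01]), 'qd': array([ 0.00252594, -0.00298402, -0.00313299,  0.00113943, -0.00183498,
        0.00041718]), 'effort': array([ 3.45025437e-04, -4.17698729e+01, -2.46404529e+01, -2.18386695e-04,
        5.82278983e-03, -1.11217361e-05]), 'position': array([ 0.23473714, -0.52437211,  0.22013052]), 'ee_rot': array([-8.24204272e-04,  9.77951409e-01,  2.08830930e-01, -7.01052144e-05]), 'contact_force': array([ 0.39188974, -0.22839361,  0.63116457]), 'moment': array([ 0.00268876,  0.0422806 , -0.00613351]), 'gripper_force': 0.0, 'width': 0.08549628253580496}
```

View pics/top0.png

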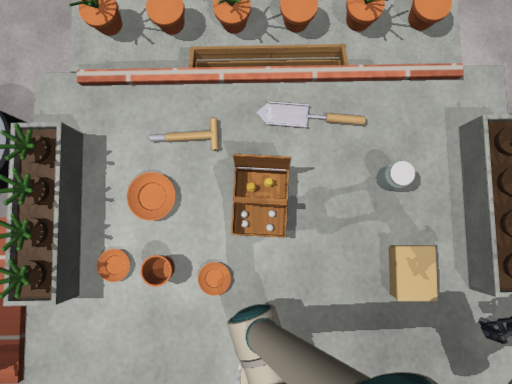

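View pics/side0.png

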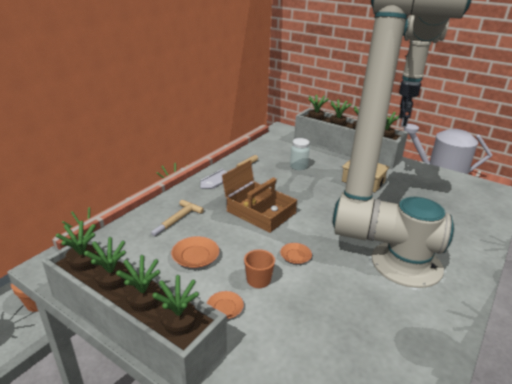

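The top view shows the tote around (261,197), the lid leaning out at rows 155-168, the large saucer at (152,196) on the left (y>0), and the jar at (402,175) on the right. I'll zoom in on the tote in both views.

```bash
python3 - <<'E'
from h import *
a=cv2.imread('pics/top0.png')[145:245,220:305];b=cv2.imread('pics/side0.png')[150:235,215:305]
A=cv2.resize(a,(425,500),interpolation=cv2.INTER_CUBIC);B=cv2.resize(b,(375,354),interpolation=cv2.INTER_CUBIC)
o=np.zeros((500,800,3),np.uint8);o[:,:425]=A;o[:354,425:]=B
cv2.imwrite('pics/z0.png',o)
c=load('top0')
print(at(c,152,196,.02),at(c,402,175,.12),at(c,415,273,.076),at(c,290,115,.02))
E
```

```text
[0.54578086 0.36690721 0.02      ] [ 0.58335189 -0.35830305  0.12      ] [ 0.308188   -0.39748239  0.076     ] [ 0.78967482 -0.05886597  0.02      ]
```

View pics/z0.png

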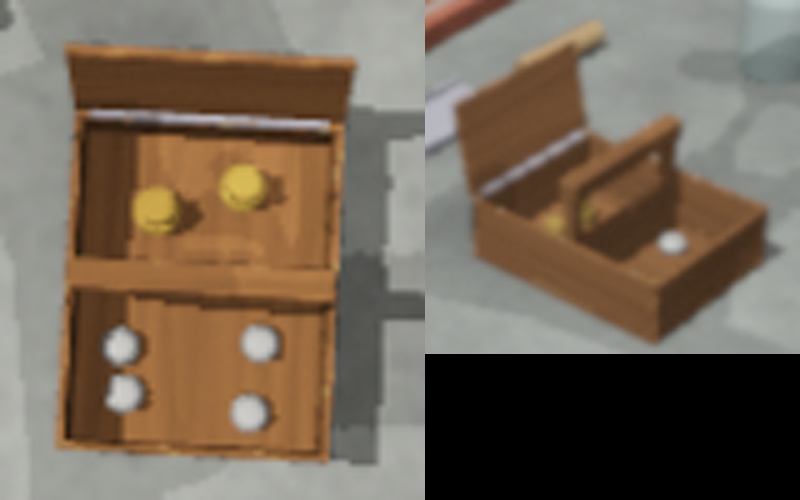

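```bash
cat > fit.py <<'E'
from h import *
from scipy.optimize import least_squares
T=load('top0');S=load('side0')
t=lambda u,v:(220+u/5,145+v/5); s=lambda u,v:(215+(u-425)/4.167,150+v/4.167)
pts=[(T,t(57,448),(-.1,.08,.06)),(T,t(328,460),(-.1,-.08,.06)),(T,t(67,272),(0,.075,.115)),(T,t(338,284),(0,-.075,.115)),
(T,t(75,113),(.1,.08,.06)),(T,t(343,123),(.1,-.08,.06)),
(S,s(658,288),(-.1,.08,.06)),(S,s(655,342),(-.1,.08,0)),(S,s(768,210),(-.1,-.08,.06)),(S,s(475,200),(.1,.08,.06)),
(T,t(68,47),'L'),(T,t(355,62),'R'),(S,s(457,100),'L'),(S,s(578,42),'R')]
def P(p,q):
    x,y,w,l=p
    if isinstance(q,str): q=(.099-.088*np.cos(l),.08 if q=='L' else -.08,.0605+.088*np.sin(l))
    c,sn=np.cos(w),np.sin(w); return np.array([x+c*q[0]-sn*q[1],y+sn*q[0]+c*q[1],q[2]])
f=lambda p:np.concatenate([proj(c,P(p,q))-uv for c,uv,q in pts])
r=least_squares(f,[.54,.1,0,1.7],loss='soft_l1');p=r.x
print(p,np.round(f(p).reshape(-1,2),1).tolist())
for n,q in dict(handle=(0,0,.105),hinge=(.099,0,.0605),edge=(.099-.088*np.cos(p[3]),0,.0605+.088*np.sin(p[3]))).items():print(n,P(p,q))
E
python3 fit.py
```

```text
[ 0.51949839  0.03797589 -0.07018602  1.80680094] [[-0.4, 0.1], [0.4, 0.6], [-0.2, -0.2], [-0.5, 0.2], [-0.0, -0.9], [0.5, -0.2], [0.3, -0.6], [0.2, 0.9], [0.7, -1.3], [-0.5, -0.6], [-0.5, 0.3], [0.7, 0.3], [-0.5, 0.6], [-0.6, -1.0]]
handle [0.51949839 0.03797589 0.105     ]
hinge [0.61825465 0.03103318 0.0605    ]
edge [0.63878014 0.02959021 0.14606063]
```

Fit residuals are about 1 px: tote at (0.519, 0.038), yaw -0.07, lid 1.81, and the saucer on the left. Next I move behind the lid with the fingers shut.

Call:
move_arm(steps=[0,0,0.02,0,0,0.05,-1,0,0,0.04,0.03,0.03,0.07,-1,0,0,0.172,0.455,0.555,0.08,-1,0,0,0.172,0.455,0.555,0.08,-1,0,0,0.172,0.455,0.555,0.08,-1,0,0,0.172,0.455,0.555,0.08,-1,0,0,0.172,0.455,0.555,0.08,-1,0,0,0.172,0.455,0.555,0.08,-1,0,0,0.172,0.455,0.555,0.08,-1,0,0,0.172,0.455,0.555,0.08,-1], squeeze=100)

```text
clock: 1.1
position: [0.5173, -0.1821, 0.2966]
ee_rot: [-0.0, 0.731, 0.682, -0.0]
contact_force: [0.7, -0.6, 0.4]
width: 0.0001
gripper_force: 0.0
```

Call:
move_arm(steps=[0,0,0,0.17,0.207,0,-1,0,0,0,0.17,0.207,0,-1,0,0,0,0.17,0.207,0,-1,0,0,0,0.17,0.207,0,-1,0,0,0,0.17,0.207,0,-1,0,0,0,0.17,0.207,0,-1,0,0,0,0.17,0.207,-0.05,-1,0,0,0,0.17,0.207,-0.1,-1,0,0,0,0.17,0.207,-0.15,-1,0,0,0,0.17,0.207,-0.153,-1])

```text
clock: 2.1
position: [0.6805, 0.0235, 0.1354]
ee_rot: [-0.006, 0.731, 0.682, -0.006]
contact_force: [0.0, 0.3, -0.5]
width: 0.0
gripper_force: 0.0
```

```bash
python3 - <<'E'
from h import *
print(manip.get_state()['position'])
a=snap('top','top1');b=snap('side','side1')
A=cv2.resize(a['pixels'][120:245,200:310],(440,500));B=cv2.resize(b['pixels'][120:235,215:305],(352,450))
o=np.zeros((500,800,3),np.uint8);o[:,:440]=A;o[:450,440:792]=B;cv2.imwrite('pics/z1.png',o)
E
```

```text
[0.68053858 0.02351455 0.13540198]
```

View pics/z1.png

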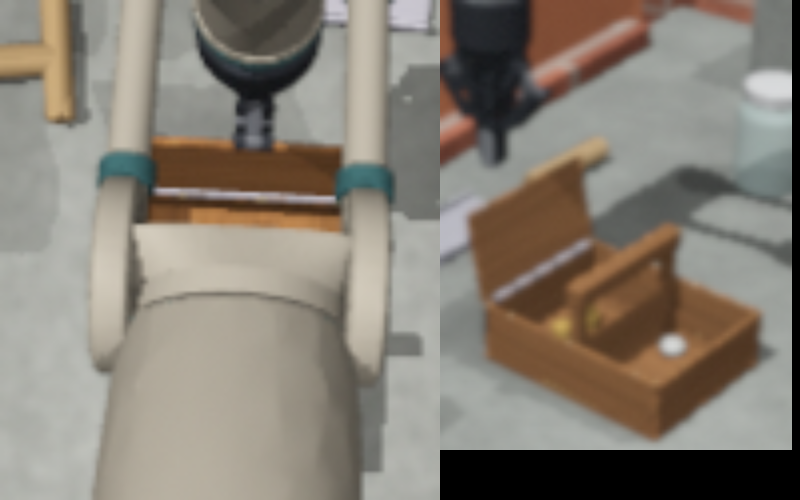

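```bash
python3 - <<'E'
from h import *
p=manip.get_state()['position'];print(p)
for z in(0,.017,):
  X=p-[0,0,z]
  for f in('side1','top1'):print(f,proj(load(f),X))
print(ray(load('side1'),228.3,161))
E
```

```text
[0.68615523 0.02297366 0.14310278]
side1 [227.96465771 162.93209975]
top1 [264.45064973 139.30073107]
side1 [227.98653278 166.99637011]
top1 [264.41684119 140.68683752]
(array([-0.16662481,  1.11428857,  0.86279338]), array([ 0.54901958, -0.70392143, -0.45871809]))
```

The closed finger linkage sticks out about 57 mm along the closing axis. I'll turn the tool a quarter turn so the linkage lies along tote y, away from the handle, while I push the lid.

Call:
move_arm(steps=[0,0,0.024,0,0,0,-1,0,0,0.047,0,0,0,-1,0,0,0.071,0,0,0,-1,0,0,0.095,0,0,0,-1,0,0,0.119,0,0,0,-1,0,0,0.142,0,0,0,-1,0,0,0.166,0,0,0,-1,0,0,0.19,0,0,0,-1,0,0,0.214,0,0,0,-1,0,0,0.238,0,0,0,-1])

```text
clock: 3.2
position: [0.6894, 0.0227, 0.1488]
ee_rot: [0.004, 0.071, 0.997, 0.0]
contact_force: [0.3, 0.4, 0.3]
width: 0.0
gripper_force: 0.0
```

```bash
python3 - <<'E'
from h import *
b=snap('side','side2');p=manip.get_state()['position'];print(p,proj(b,p),proj(b,p-[0,0,.017]))
B=cv2.resize(b['pixels'][110:235,205:305],(640,600*125*100//(125*100)*1),interpolation=cv2.INTER_CUBIC) if 0 else cv2.resize(b['pixels'][110:230,205:305],(500,600),interpolation=cv2.INTER_CUBIC)
cv2.imwrite('pics/z2.png',B)
E
```

```text
[0.68933867 0.02264373 0.14874275] [227.33120789 161.298847  ] [227.35665352 165.37522719]
```

View pics/z2.png

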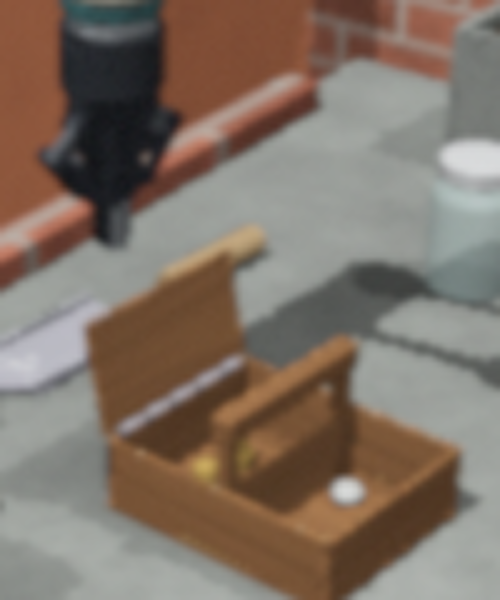

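Call:
move_arm(steps=[0,0,0,0,0,-0.024,-1,0,0,0,-0.03,0,-0.024,-1,0,0,0,-0.055,0,-0.024,-1,0,0,0,-0.076,0,-0.025,-1,0,0,0,-0.095,0,-0.031,-1,0,0,0,-0.105,0,-0.039,-1,0,0,0,-0.113,0,-0.047,-1,0,0,0,-0.118,0,-0.054,-1,0,0,0,-0.121,0,-0.059,-1,0,0,0,-0.122,0,-0.062,-1])

```text
clock: 4.25
position: [0.5647, 0.0229, 0.0817]
ee_rot: [0.0, 0.074, 0.997, 0.0]
contact_force: [0.4, 0.8, 0.6]
width: 0.0001
gripper_force: 0.4
```

Call:
move_arm(steps=[0,0,0,0,0,0,-1,0,0,0,0,0,-0.001,-1,0,0,0,0,0,-0.002,-1,0,0,0,0,0,-0.003,-1,0,0,0,0,0,-0.004,-1,0,0,0,0,0,-0.004,-1,0,0,0,0,0,-0.004,-1,0,0,0,0,0,-0.004,-1,0,0,0,0,0,-0.004,-1,0,0,0,0,0,-0.004,-1])

```text
clock: 5.25
position: [0.5645, 0.023, 0.0779]
ee_rot: [-0.0, 0.074, 0.997, 0.0]
contact_force: [-0.5, -0.1, 0.2]
width: 0.0001
gripper_force: 0.0
```

```bash
python3 - <<'E'
from h import *
b=snap('side','side3');p=manip.get_state()['position'];print(p,proj(b,p),proj(b,p-[0,0,.017]))
w=snap('wrist','wr3')
o=np.zeros((600,800,3),np.uint8);o[:,:500]=cv2.resize(b['pixels'][110:230,205:305],(500,600),interpolation=cv2.INTER_CUBIC)
o[:225,500:]=cv2.resize(w['pixels'],(300,225))
cv2.imwrite('pics/z3.png',o)
E
```

```text
[0.56451911 0.02299996 0.07784702] [254.47923457 188.34185839] [254.35033587 192.32829828]
```

View pics/z3.png

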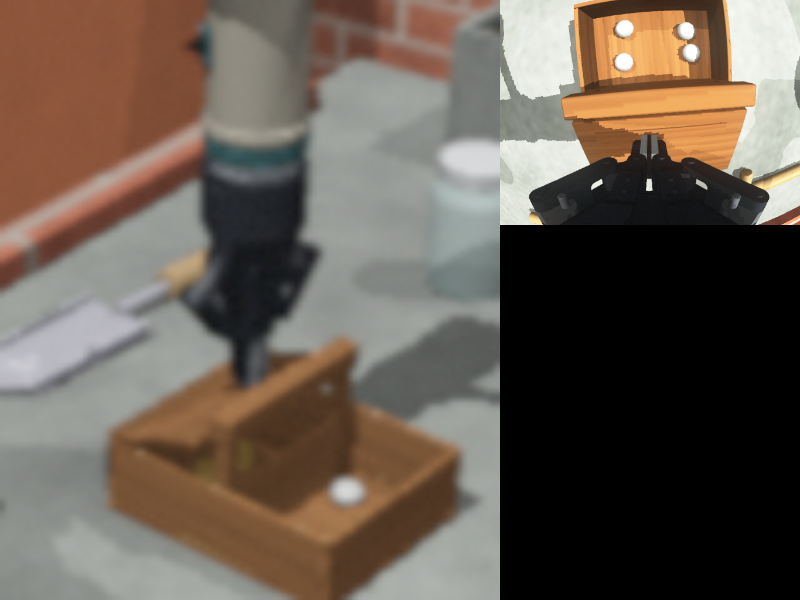

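The side view shows the lid nearly shut, its free edge still a little up, with the fingertip on it at (254,187). I'll keep pressing down.

Call:
move_arm(steps=[0,0,0,0,0,-0.002,-1,0,0,0,0,0,-0.004,-1,0,0,0,0,0,-0.006,-1,0,0,0,0,0,-0.008,-1,0,0,0,0,0,-0.009,-1,0,0,0,0,0,-0.01,-1,0,0,0,0,0,-0.011,-1,0,0,0,0,0,-0.012,-1,0,0,0,0,0,-0.012,-1,0,0,0,0,0,-0.012,-1])

```text
clock: 6.35
position: [0.5646, 0.023, 0.0658]
ee_rot: [0.0, 0.074, 0.997, 0.0]
contact_force: [0.3, -0.2, 0.1]
width: 0.0002
gripper_force: 0.0
```

Call:
move_arm(steps=[0,0,0,0,0,-0.001,-1,0,0,0,0,0,-0.002,-1,0,0,0,0,0,-0.003,-1,0,0,0,0,0,-0.004,-1,0,0,0,0,0,-0.005,-1,0,0,0,0,0,-0.006,-1,0,0,0,0,0,-0.006,-1,0,0,0,0,0,-0.006,-1,0,0,0,0,0,-0.006,-1,0,0,0,0,0,-0.006,-1])

```text
clock: 7.35
position: [0.5646, 0.023, 0.0599]
ee_rot: [0.0, 0.074, 0.997, 0.0]
contact_force: [-0.4, -0.3, -0.4]
width: 0.0002
gripper_force: 0.0
```

```bash
python3 - <<'E'
from h import *
b=snap('side','side4');s=manip.get_state();p=s['position'];print(p,s['contact_force'],s['moment'],proj(b,p),proj(b,p-[0,0,.017]))
w=snap('wrist','wr4')
o=np.zeros((600,800,3),np.uint8);o[:,:500]=cv2.resize(b['pixels'][110:230,205:305],(500,600),interpolation=cv2.INTER_CUBIC)
o[:300,500:]=cv2.resize(w['pixels'][130:330,160:360],(300,300))
cv2.imwrite('pics/z4.png',o)
E
```

```text
[0.5645988  0.02300997 0.05986489] [ 0.38016634 -0.09273379 -0.21168375] [ 0.00973477  0.00510328 -0.02193664] [254.32349847 192.55144765] [254.19625727 196.49006448]
```

View pics/z4.png

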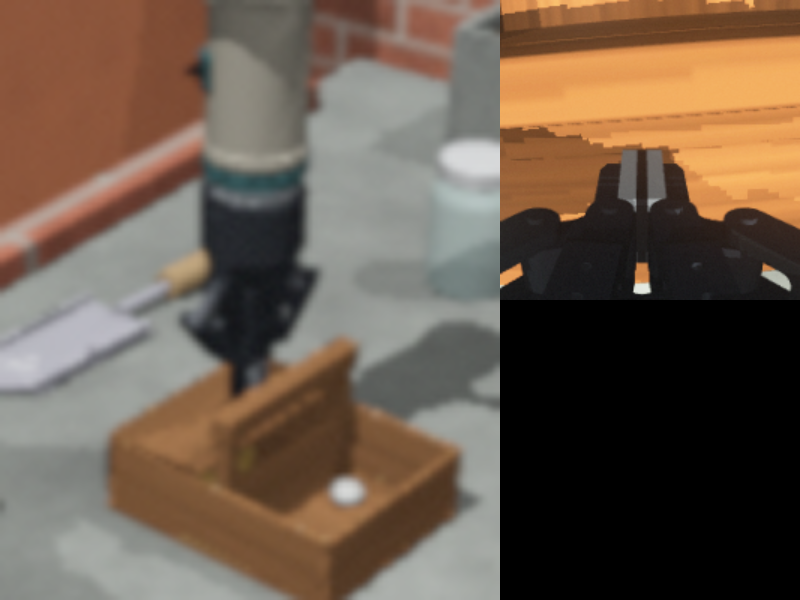

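The lid is almost down; a small dark gap remains at zoom (215,475). Pressing further.

Call:
move_arm(steps=[0,0,0,0,0,-0.001,-1,0,0,0,0,0,-0.002,-1,0,0,0,0,0,-0.003,-1,0,0,0,0,0,-0.004,-1,0,0,0,0,0,-0.005,-1,0,0,0,0,0,-0.005,-1,0,0,0,0,0,-0.005,-1,0,0,0,0,0,-0.005,-1,0,0,0,0,0,-0.005,-1,0,0,0,0,0,-0.005,-1])

```text
clock: 8.45
position: [0.5644, 0.023, 0.056]
ee_rot: [0.0, 0.074, 0.997, 0.0]
contact_force: [-3.1, 0.3, 8.7]
width: -0.0
gripper_force: 4.3
```

Call:
move_arm(steps=[0,0,0,0,0,-0.001,-1,0,0,0,0,0,-0.001,-1,0,0,0,0,0,-0.001,-1,0,0,0,0,0,0.02,-1,0,0,0,0,0,0.07,-1,0,0,0,0,0,0.11,-1,0,0,-0.024,0,0,0.14,-1,0,0,-0.048,0,0,0.14,-1,0,0,-0.072,0,0,0.14,-1,0,0,-0.095,0,0,0.14,-1])

```text
clock: 9.45
position: [0.5647, 0.023, 0.1952]
ee_rot: [0.0, 0.367, 0.93, 0.0]
contact_force: [-0.6, 0.7, 0.3]
width: 0.0001
gripper_force: 0.0
```

Call:
move_arm(steps=[0,0,-0.024,-0.045,0.015,0,1,0,0,-0.048,-0.045,0.015,0,1,0,0,-0.072,-0.045,0.015,0,1,0,0,-0.095,-0.045,0.015,0,1,0,0,-0.119,-0.045,0.015,0,1,0,0,-0.143,-0.045,0.015,0,1,0,0,-0.143,-0.045,0.015,0,1,0,0,-0.143,-0.045,0.015,0,1,0,0,-0.143,-0.045,0.015,0,1,0,0,-0.143,-0.045,0.015,0,1])

```text
clock: 10.45
position: [0.5196, 0.038, 0.1948]
ee_rot: [0.0, 0.732, 0.681, 0.0]
contact_force: [0.0, 0.1, -1.0]
width: 0.0855
gripper_force: 0.0
```

```bash
python3 - <<'E'
from h import *
b=snap('side','side5');s=manip.get_state();p=s['position'];print(s['clock'],p,s['ee_rot'])
w=snap('wrist','wr5');c=load('wr5');print(c['fx'],c['cx'],c['cy'],-c['R'].T@c['t'])
print('bar ends',proj(c,(.519+.07*.075,.038+.075,.115),True),proj(c,(.519-.07*.075,.038-.075,.115),True))
o=np.zeros((600,800,3),np.uint8);o[:504,:420]=cv2.resize(b['pixels'][110:230,205:305],(420,504),interpolation=cv2.INTER_CUBIC)
o[:285,420:]=cv2.resize(w['pixels'],(380,285))
cv2.imwrite('pics/z5.png',o)
E
```

```text
10.5 [0.51955415 0.03799888 0.19480897] [2.92110739e-05 7.31921713e-01 6.81388732e-01 2.72510617e-05]
297.3186396354542 254.15119193868676 192.01125438052188 [0.52490476 0.10899806 0.34724936]
bar ends [252.96905103 102.25934989] [253.38133314 274.55311881]
```

View pics/z5.png

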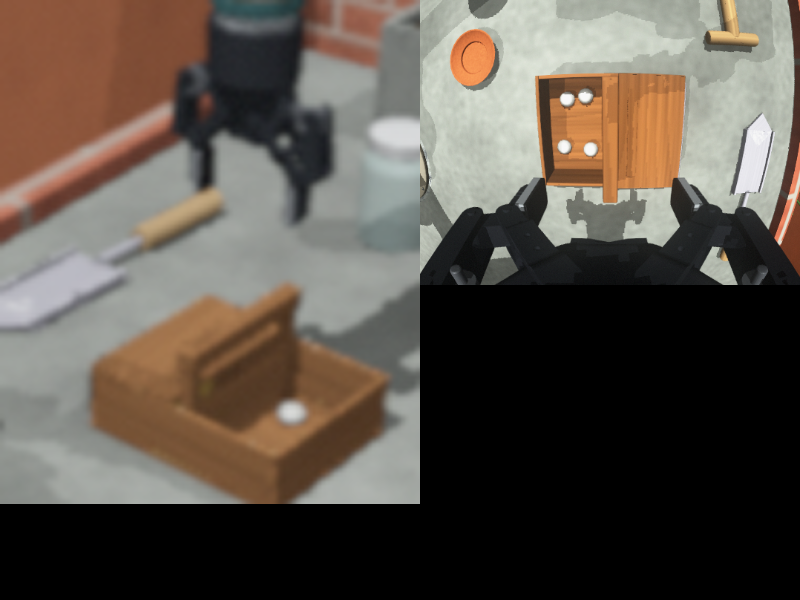

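The lid is flat shut, and the bar sits at wrist (256,101)-(256,272), within about 2 mm of the fit. I'll descend over the handle and grip.

Call:
move_arm(steps=[0,0,0,0.002,0,-0.025,1,0,0,0,0.002,0,-0.05,1,0,0,0,0.002,0,-0.075,1,0,0,0,0.002,0,-0.095,1,0,0,0,0.002,0,-0.108,1,0,0,0,0.002,0,-0.115,1,0,0,0,0.002,0,-0.115,1,0,0,0,0.002,0,-0.115,0,0,0,0,0.002,0,-0.115,-0.3,0,0,0,0.002,0,-0.115,-0.4])

```text
clock: 11.55
position: [0.5221, 0.038, 0.0806]
ee_rot: [0.001, 0.732, 0.681, 0.001]
contact_force: [0.4, 0.3, 0.2]
width: 0.0441
gripper_force: 0.0
```

```bash
python3 - <<'E'
from h import *
b=snap('side','side6');s=manip.get_state();print(s['clock'],s['position'],s['width'],s['contact_force'])
w=snap('wrist','wr6')
o=np.zeros((600,800,3),np.uint8);o[:504,:420]=cv2.resize(b['pixels'][110:230,205:305],(420,504),interpolation=cv2.INTER_CUBIC)
o[:285,420:]=cv2.resize(w['pixels'],(380,285))
cv2.imwrite('pics/z6.png',o)
E
```

```text
11.6 [0.52200027 0.03799029 0.08053881] 0.03628293440050231 [-0.72751264  0.18990632  0.97531257]
```

View pics/z6.png

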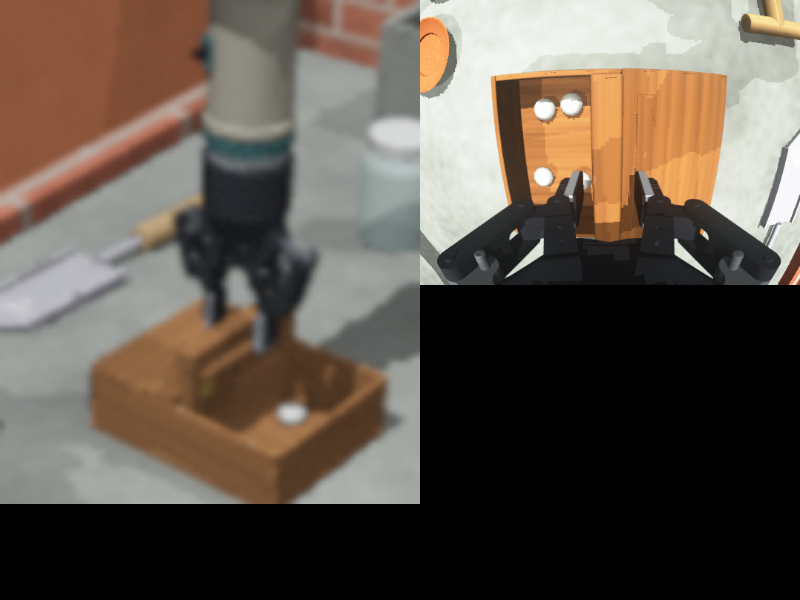

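The fingers straddle the bar at mid-height, so I'll close and make a small lift.

Call:
move_arm(steps=[0,0,0,0,0,0,-1,0,0,0,0,0,0,-1,0,0,0,0,0,0,-1,0,0,0,0,0,0,-1,0,0,0,0,0,0,-1,0,0,0,0,0,0,-1,0,0,0,0,0,0.01,-1,0,0,0,0,0,0.02,-1,0,0,0,0,0,0.03,-1,0,0,0,0,0,0.04,-1], squeeze=110)

```text
clock: 12.65
position: [0.5214, 0.038, 0.1203]
ee_rot: [-0.0, 0.732, 0.681, -0.0]
contact_force: [-0.8, 0.1, -7.7]
width: 0.0159
gripper_force: 108.0
```

Call:
move_arm(steps=[0,0,0,0,0,0.02,-1,0,0,0,0,0,0.045,-1,0,0,0,0,0,0.07,-1,0,0,0,0,0,0.1,-1,0,0,0,0,0,0.13,-1,0,0,0,0,0,0.16,-1,0,0,0,0,0,0.185,-1,0,0,0,0,0,0.205,-1,0,0,0,0,0,0.215,-1,0,0,0,0,0,0.22,-1])

```text
clock: 13.65
position: [0.5215, 0.038, 0.3408]
ee_rot: [0.0, 0.732, 0.681, 0.0]
contact_force: [0.8, 0.5, -9.7]
width: 0.0156
gripper_force: 108.1
```

Call:
move_arm(steps=[-0.005,-0.004,0,0,0,0,-1,-0.01,-0.008,0,0,0,0,-1,-0.016,-0.012,0,0,0,0,-1,-0.022,-0.017,0,0,0,0,-1,-0.028,-0.021,0,0,0,0,-1,-0.034,-0.026,0,0,0,0,-1,-0.04,-0.03,0,0,0,0,-1,-0.045,-0.034,0,0,0,0,-1,-0.05,-0.038,0,0,0,0,-1,-0.054,-0.041,0,0,0,0,-1])

```text
clock: 14.65
position: [0.5195, 0.0389, 0.3375]
ee_rot: [0.208, 0.716, 0.666, -0.022]
contact_force: [1.0, -0.6, -6.8]
width: 0.0161
gripper_force: 108.2
```

Call:
move_arm(steps=[-0.005,-0.004,0,0,0,0,-1,-0.01,-0.008,0,0,0,0,-1,-0.016,-0.012,0,0,0,0,-1,-0.022,-0.017,0,0,0,0,-1,-0.028,-0.021,0,0,0,0,-1,-0.034,-0.026,0,0,0,0,-1,-0.04,-0.03,0,0,0,0,-1,-0.044,-0.034,0,0,0,0,-1,-0.046,-0.036,0,0,0,0,-1,-0.046,-0.036,0,0,0,0,-1])

```text
clock: 15.65
position: [0.5202, 0.0387, 0.3376]
ee_rot: [0.383, 0.676, 0.629, -0.037]
contact_force: [0.8, 0.6, -6.8]
width: 0.0161
gripper_force: 108.5
```

```bash
python3 - <<'E'
from h import *
b=snap('side','side7');s=manip.get_state();print(s['clock'],s['position'],s['ee_rot'],s['width'],s['contact_force'],s['qpos'])
w=snap('wrist','wr7')
o=np.zeros((600,800,3),np.uint8);o[:400,:400]=cv2.resize(b['pixels'][60:220,170:330],(400,400),interpolation=cv2.INTER_CUBIC)
o[:300,400:]=cv2.resize(w['pixels'],(400,300));o[300:,400:]=cv2.resize(snap('top','top7')['pixels'][80:305,120:420],(400,300))
cv2.imwrite('pics/z7.png',o)
E
```

```text
15.7 [0.5207759  0.03848426 0.3384495 ] [ 0.38313696  0.6760613   0.62835479 -0.03629655] 0.016112764618931057 [ 0.10189349 -0.98045735 -6.72469528] [ 0.44890284  0.06134048  1.76025988 -0.82243018  1.25024895  0.76671543]
```

View pics/z7.png

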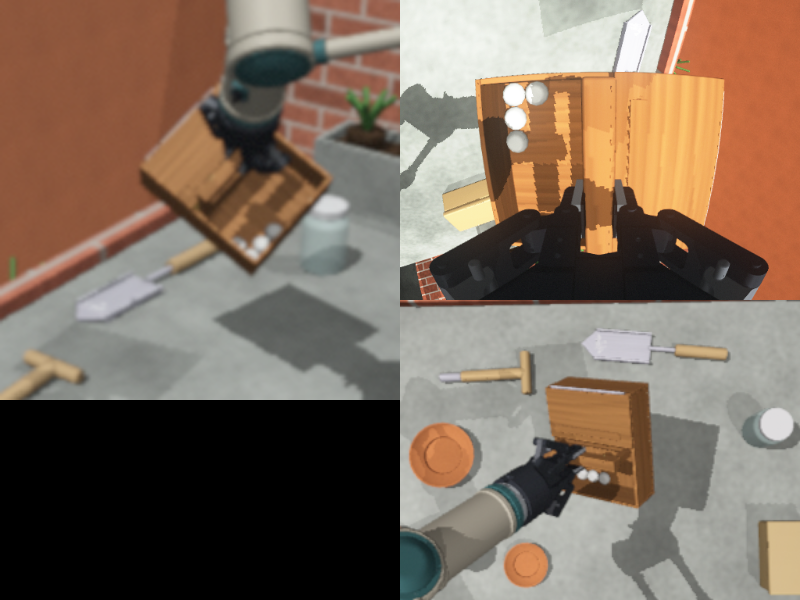

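The wrist view shows all four pebbles packed into the saucer-side outer corner (upper left, about (515,95)-(517,142)). The lid is shut and the tote is tilted about 45°, clear of everything. I'll let it settle, then hand in.

Call:
move_arm(steps=[0,0,0,0,0,0,-1,0,0,0,0,0,0,-1,0,0,0,0,0,0,-1,0,0,0,0,0,0,-1,0,0,0,0,0,0,-1,0,0,0,0,0,0,-1,0,0,0,0,0,0,-1,0,0,0,0,0,0,-1,0,0,0,0,0,0,-1,0,0,0,0,0,0,-1])

```text
clock: 16.8
position: [0.5215, 0.038, 0.3398]
ee_rot: [0.385, 0.676, 0.628, -0.036]
contact_force: [-0.6, -0.2, -8.9]
width: 0.0161
gripper_force: 108.5
```

```bash
python3 - <<'E'
from h import *
s=manip.get_state();print(s['position'],s['width'],s['gripper_force'],abs(s['qd']).max())
a=cv2.imread('pics/wr7.png').astype(int);b=snap('wrist','wr8')['pixels'].astype(int)
print(abs(a-b)[:190,90:330].mean())
print(manip.sign_off())
E
```

```text
[0.52152533 0.03803722 0.33984146] 0.016108540319377952 108.54130268096924 0.0120816416576092
3.6013669590643276
the job is handed in; nothing more can be done
None
```

I closed the lid with the tote standing on the shelf and handed the job in with the tote held up by its handle, tilted about 45° and lid shut, and all four pebbles together in the saucer-side (left) outer corner; no verdict came back.

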